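# Couple the tube-shaker tray to its drive with the yoke pin

### The job

Couple the shaker's tray to its drive: slide the tray fully home so that its lug stands in the drive yoke, then take the pin with the flat grip from the pin holder and pass it down through both ears of the yoke and the lug's eye between them until its collar is fully seated on the upper ear, and let go. The lug is sprung a little to one side, so the pin has to be worked in by feel: press gently, never force it, and leave the thin pin and everything else standing about alone.

Things in the scene. Friction and masses are not known exactly. Their poses are not given: they have to be found in the camera images.
- shaker: Fixed shaker base: grey plate 150 (x) by 390 (y) mm, origin on the work surface, z up. At +y a white drive block (x +-55, y +95 to +185, top at 75 mm) with a grey motor hood (y +129 to +181, top at 107). A steel yoke points from it to -y: two level ears 44 by 50 mm, 8 thick, at heights 67-75 and 43-51 mm, with 13.6 mm holes on one upright axis at x 0, y +70. Below: free down to 12 mm
- yoke_hole (a point): Mouth of the upper ear's hole: on the hole axis, at the upper ear's top face, 75 mm above the work surface. Axes as the shaker's
- tray (a joint): Travel (m) of the tray along the shaker's +y to the yoke; 0 out, 0.060 home on its stops. Friction about 9 N; stays where left. On its front a dark steel lug (heights 54-64 mm) with a 14 mm eye that lies between the ears, on their axis, when home - but the lug swivels and a spring holds the eye 2.6 mm off to shaker +x; 10 to 12 N at the eye centre it. The pin's taper does that when pressed
- tray_grip (a point): Middle of the top edge of the upright aluminium grip fin on the grey tray. The fin is 34 mm (shaker x) by 14 mm (shaker y, the direction to pinch) and rises from 52 to 97 mm above the work surface. The tray is 125 by 140 mm; stoppered tubes up to 105 mm high line its two long edges, 50 mm either side of the fin's middle in shaker x. Axes as the shaker's
- holder: Fixed white block 70 (x) by 130 (y) by 60 mm high with two upright 15 mm holes at y -35 and +35, 55 mm deep; either pin may be in either hole. Origin under its centre
- pin: Loose steel pin, about 150 g, upright in the holder, hanging by its collar. Origin at the centre of the collar's underside, z up. Shank 12 mm across, 48 mm long, its last 10 mm tapering to a 6 mm nose. Collar 24 mm across, 5 thick. Above it a flat grip 12 mm thick (pin x, the direction to pinch) by 26 mm wide (pin y), 5 to 45 mm up. Pressing it home takes 12 to 22 N
- pin_tip (a point): Centre of the end of the pin's nose, 48 mm below the pin's origin
- thin_pin: Loose thin steel pin with a ball knob (20 mm) on top, 8 mm shank, in the other hole of the holder; not to be used. Origin at the centre of its collar's underside, 60 mm above the work surface
- cap: Grey screw cap, 34 mm across, 15 mm high, on the motor hood. Origin under its centre
- beaker: Glass beaker, 68 mm across, 90 mm high. Origin under its centre
- low_beaker: Low glass beaker, 60 mm across, 60 mm high. Origin under its centre
- amber_bottle: Amber glass bottle, 56 mm across, 130 mm high. Origin under its centre
- jar: White jar, 60 mm across, 70 mm high. Origin under its centre
- spatula: Spatula with a wooden handle, 180 mm long, lying on the table. Origin under its middle
Mind the look-alikes: they are no part of the job. Leave any green or red look-alike of the pin alone.

How it is judged (in metres and radians):
On the way, in this order (a step that is already met when the one before it is completed fails the run):
1. the tray is slid home, within 2 mm of its stops, with the pin not yet in the yoke (value of joint tray above 0.058 m and horizontal distance between pin and yoke_hole above 0.05 m), for 0.2 s.
2. the pin's nose has passed through the upper ear into the lug's eye (z of pin_tip in the frame of yoke_hole below -0.015 m and horizontal distance between pin_tip and yoke_hole below 0.004 m), for 0.05 s.
At the end, for the whole second after the job is handed in: the pin stands upright (within 4 degrees), at rest and released, through both ears and the lug's eye, within 3 mm of the hole axis at the collar and 4 mm at the nose; its collar is within 2 mm of the upper ear's top face; the tray is within 3 mm of home (z of pin in the frame of yoke_hole below 0.002 m and z of pin_tip in the frame of yoke_hole below -0.045 m and horizontal distance between pin and yoke_hole below 0.003 m and horizontal distance between pin_tip and yoke_hole below 0.004 m and angle between pin's own z axis and vertical below 0.07 rad and value of joint tray above 0.057 m and linear speed of pin below 0.02 m/s); the robot touches nothing.
It fails at once if the pin is forced: more than 60 N between pin and shaker (contact force between pin and shaker above 60 N).
It fails at once if the thin pin is disturbed (moved over 15 mm) (distance of thin_pin from where it was at the start of the episode above 0.015 m).
It fails at once if a bystander is disturbed (moved over 30 mm) (distance of any of cap, beaker, low_beaker, amber_bottle, jar, spatula from where it was at the start of the episode above 0.03 m).
It also fails if it takes over 72 s, if anything falls off the work surface, if the arm or the gripper's body presses on something with over 40 N, if the wrist force passes 120 N, or if a joint passes its speed limit or range.

### The arm

A 6-joint arm with a two-finger parallel gripper is mounted at the origin on the work surface. World frame = base frame: x ahead of the robot, y to its left, z up, the work surface at z = 0. Lengths are in m, angles in degrees, forces in N, time in s.
With the tool pointing down it reaches from about 0.3 to 0.75 m from the base axis. Payload 8.5 kg.
Tool frame: the origin (TCP) lies at the very end of the fingers, on their centre line; the grasp point (between the pads) lies env.pinch_z behind it (env.pinch_z is the distance from the TCP to the grasp point, in m); z points along the fingers, y is the line along which they close (so a half turn about z gives the same grasp; the last joint's range is limited). The gripper opens to 85 mm and grips with 20 to 120 N. Pads are 22 mm wide; open, the fingers measure 114 mm over their backs; the gripper's body (76 mm by 85 mm) begins 54 mm behind the grasp point. The pads swing forward as they close: fully open they stand 13 mm farther back than shut.
Start: joints at [-84.987, 21.807, 74.336, -0, 83.858, -12.336], TCP at [0.164, -0.525, 0.231] pointing down, gripper open.
Joint ranges: [-178.18, 178.18], [-50.72, 133.34], [12.68, 142.11], [-81.47, 261.47], [9.98, 163.14], [-165.26, 165.26]. Speed limits (degrees/s): [136.94, 136.94, 180, 180, 180, 180].

### API

Orientations are given as a 3x3 rotation matrix whose columns are the frame's x, y, z axes.
In Python, from rig import telemetry, get_image, env gives the robot as it stands. The module is installed in compiled form; this text tells all that it offers.
- The arm moves only by the tool apply_moves, never from a script. Its argument "series" is a list of rows, each a list of 7 numbers: the shift along the tool's x, y, z in mm, then the turn, a rotation vector about the tool's x, y, z in degrees, then the opening, from 0 (shut) to 1 (fully open). A call has 1 to 12 rows; each row shifts and turns the commanded pose from where the row before left it, along the tool's axes as they then stand; what a row does not reach is not made up. A row lasts 1/8 s, in which the tool goes at most 62.5 mm and 10.7 degrees, less where a joint would pass 70% of its speed; a pose out of reach is approached as far as the arm can. A call with a gripper value outside its range is refused whole. The fingers move at their own pace and stop on an object; "grip_force" is the grip in N (left out, the last holds). Time passes only in rows, so rows that do not move let the fingers close. It gives the time, the measured TCP pose, the force, the opening and the grip force at its end, in the units of the state.
- telemetry.observe(): the state, without advancing time (a new reading comes with each control period).
- get_image(name): name is "scene" or "top" or "wrist"; returns a dict with "frame" (400x640x3 uint8, red, green, blue), "z_map" (400x640 float32, m along the optical axis (not along the pixel's ray), 0 where there is no reading), "vertical_fov" (degrees; the focal length in pixels is half the picture's height over the tangent of half this angle, whatever the lens; pixels are square), "cx", "cy" (the principal point, pixels), "dist" ([k1, k2, p1, p2, k3] as OpenCV has them; the pictures are not rectified), "eye" and "attitude" of the camera in the world; the wrist camera has in their place "mount" (4x4, takes a point from camera to tool coordinates, whose origin is the TCP and whose axes are the flange's). Camera axes: x right, y up, looking along -z (the intrinsics and any distortion apply to the point x, -y, -z); pixel columns grow to the right and rows downward; lengths in m; the calibration is good to about 2 mm. A picture is of the moment at which its call begins: read the wrist's pose just before it.
- env.close_job(): hands the job in; it is judged then, once.
The state is a dict: "time_s": time; "q": joint angles; "qvel": joint speeds; "joint_efforts": joint torques, N m; "position": TCP position; "tool_rot": TCP orientation; "ft_force": force on the tool from outside, world axes, zero at the start; "wrist_torque": the same for the moment, N m; "grip_width": finger opening in m; "gripper_force": force on a finger pad.
Only numpy, scipy, OpenCV 4.12 (cv2) and the standard library are available. Lean on these libraries where they do the work, as an engineer would, in place of code of your own. Each camera call takes 0.05 s, during which the arm holds its last target. There are 200 camera calls.

## Working session

There is one attempt and no reset: what is moved stays moved. The work goes in short steps, Python scripts to look and compute and a tool call to move; the robot and the scene stay as the last step left them, time stands still between calls to the robot, and variables do not carry over. Pictures are saved under pics/ and viewed, at most 13 in all, crops included, and the job is handed in when it is done.

Besides the shell and the picture viewer there is one more tool, called after "Call:" in YAML: its name, and indented under it one key for each argument. apply_moves: Moves the arm, as the interface text tells. Its arguments: {"type":"object","properties":{"series":{"type":"array"},"grip_force":{"type":"number"}},"required":["series"]}

```bash
mkdir -p pics; cat > h.py <<'E'
import numpy as np, cv2
from rig import telemetry, get_image, env
def cam(name):
    s=telemetry.observe(); im=get_image(name)
    f=200/np.tan(np.radians(im["vertical_fov"])/2)
    im["K"]=np.array([[f,0,im["cx"]],[0,f,im["cy"]],[0,0,1.]])
    if "mount" in im:
        T=np.eye(4); T[:3,:3]=np.array(s["tool_rot"]); T[:3,3]=s["position"]
        M=T@np.array(im["mount"]); im["R"]=M[:3,:3]; im["t"]=M[:3,3]
    else:
        im["R"]=np.array(im["attitude"]).reshape(3,3); im["t"]=np.array(im["eye"])
    return im
def rays(im,px):
    p=cv2.undistortPoints(np.array(px,float).reshape(-1,1,2),im["K"],np.array(im["dist"],float)).reshape(-1,2)
    return np.c_[p[:,0],-p[:,1],-np.ones(len(p))]@im["R"].T
def plane(im,px,z):
    d=rays(im,px); return im["t"]+d*((z-im["t"][2])/d[:,2])[:,None]
def depth(im,px):
    px=np.array(px).reshape(-1,2); d=rays(im,px); zz=im["z_map"][px[:,1].astype(int),px[:,0].astype(int)]
    return im["t"]+d*zz[:,None]
def proj(im,P):
    c=(np.array(P,float).reshape(-1,3)-im["t"])@im["R"]; c=c*[1,-1,-1]
    return cv2.projectPoints(c,np.zeros(3),np.zeros(3),im["K"],np.array(im["dist"],float))[0].reshape(-1,2)
def save(im,name): cv2.imwrite("pics/"+name,im["frame"][:,:,::-1])
E
python3 - <<'E'
from h import *
for n in("scene","top","wrist"):
    im=cam(n); print(n,im["t"].round(3),im["R"].round(3).tolist(),im["vertical_fov"],im["dist"],(im["z_map"]>0).mean())
    save(im,n+"0.png")
print(env.pinch_z, telemetry.observe())
E
```

```text
scene [ 1.261 -0.647  0.66 ] [[0.646, -0.412, 0.642], [0.763, 0.353, -0.541], [-0.004, 0.84, 0.543]] 46.38831819828643 [-0.00236348  0.          0.          0.          0.        ] 0.996140625
top [ 0.368 -0.041  1.199] [[-0.007, 0.984, -0.179], [-1.0, -0.003, 0.024], [0.023, 0.179, 0.983]] 44.1522328586443 [-0.1558666  0.         0.         0.         0.       ] 0.9960390625
wrist [ 0.229 -0.503  0.374] [[0.299, 0.919, 0.257], [-0.954, 0.288, 0.079], [-0.001, -0.268, 0.963]] 69.79322762444752 [-0.01039396  0.          0.          0.          0.        ] 0.99601171875
0.0187 {'time_s': 0.15, 'q': array([-8.49854100e+01,  2.18336846e+01,  7.43733782e+01,  1.00649153e-03,
        8.38540409e+01, -1.23352994e+01]), 'qvel': array([ 0.09221546, -0.06865859, -0.22394116, -0.02303288, -0.01825585,
        0.00173021]), 'joint_efforts': array([ 1.31900433e-03, -4.48624206e+01, -2.31343800e+01, -1.95185248e-04,
        3.82674349e-03, -1.90775660e-05]), 'position': array([ 0.16400122, -0.52476041,  0.23084719]), 'tool_rot': array([[ 9.54502076e-01,  2.98204261e-01, -7.58200934e-05],
       [ 2.98204170e-01, -9.54501514e-01,  1.06390732e-03],
       [ 2.44891301e-04, -1.03811161e-03, -9.99999431e-01]]), 'ft_force': array([-0.25721785,  0.0776476 ,  0.02886125]), 'wrist_torque': array([-0.00280212, -0.00825506, -0.03167433]), 'gripper_force': 0.0, 'grip_width': 0.08560757852284781}
```

View pics/top0.png

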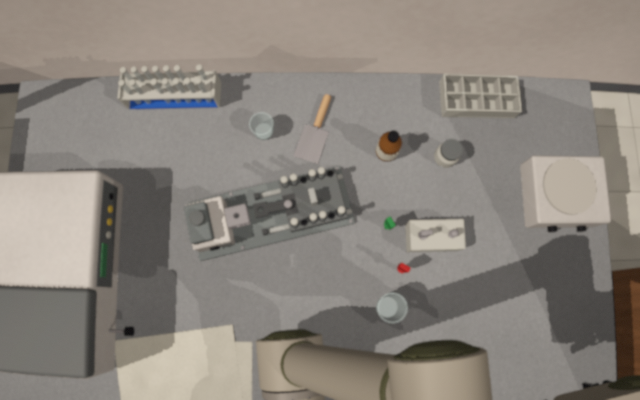

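View pics/scene0.png

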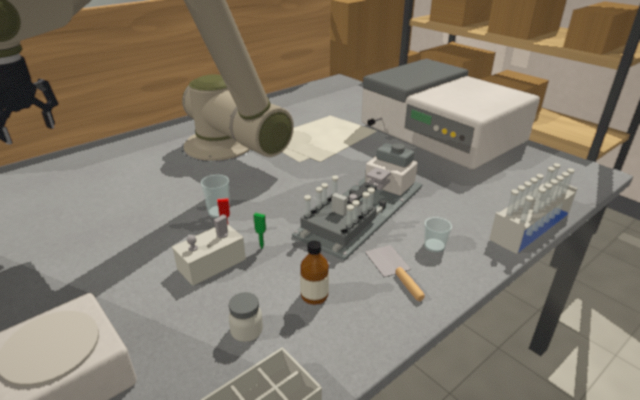

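Top view: the shaker is at about (270,212) with its drive (+y) to the left, the yoke near (237,215) and the fin near (318,193). The holder is at (437,234).

What could be taken for the pin:
- flat grip in holder: scene (221,227), top about (430,231)
- ball-knob thin pin: scene (191,240), top about (456,233)
- green look-alike: scene (260,225)
- red look-alike: scene (223,207)

I choose the grey flat grip in the holder, and will check it in a crop.

```bash
python3 - <<'E'
from h import *
im=cam("top"); sc=cam("scene")
def pts(im,x0,x1,y0,y1):
    u,v=np.meshgrid(np.arange(x0,x1),np.arange(y0,y1)); px=np.c_[u.ravel(),v.ravel()]
    return px,depth(im,px)
px,P=pts(im,395,480,205,262)
for lo,hi,n in((.05,.065,"holder top"),(.075,.12,"grips")):
    m=(P[:,2]>lo)&(P[:,2]<hi); r=cv2.minAreaRect(P[m,:2].astype(np.float32)*1000); print(n,m.sum(),r,np.median(P[m,2]))
m=(P[:,2]>.07)
from scipy.cluster.vq import kmeans2
c,l=kmeans2(P[m],2,seed=1,minit="++"); print(c, [P[m][l==i,2].max() for i in (0,1)],[cv2.minAreaRect(P[m][l==i,:2].astype(np.float32)*1000) for i in (0,1)])
px,P=pts(im,180,360,160,265)
m=(P[:,2]>.004)&(P[:,2]<.13); print("shaker",cv2.minAreaRect(P[m,:2].astype(np.float32)*1000))
H=np.zeros((105,180)); H=P[:,2].reshape(105,180)
for lo,hi,n in((.065,.085,"drive/ear"),(.095,.115,"hood")):
    m=(P[:,2]>lo)&(P[:,2]<hi)&(px[:,0]<255); print(n,m.sum(),cv2.minAreaRect(P[m,:2].astype(np.float32)*1000))
m=(P[:,2]>.08)&(px[:,0]>270)
n,lab,st,ce=cv2.connectedComponentsWithStats(m.reshape(105,180).astype(np.uint8))
for i in range(1,n):
    k=(lab.ravel()==i); print(st[i],(ce[i]+[180,160]).round(1),P[k].mean(0).round(4),P[k,2].max().round(4))
a=cv2.resize(im["frame"][155:270,180:360],(720,460),interpolation=3)
cv2.imwrite("pics/c1.png",a[:,:,::-1])
a=cv2.resize(im["frame"][205:265,375:485],(440,240),interpolation=3);b=cv2.resize(sc["frame"][190:290,165:285],(360,300),interpolation=3)
o=np.zeros((300,800,3),np.uint8);o[:240,:440]=a;o[:,440:]=b
cv2.imwrite("pics/c2.png",o[:,:,::-1])
E
```

```text
holder top 1463 ((513.2850341796875, -320.0321960449219), (71.44500732421875, 132.2528076171875), 1.1524738073349) 0.05945313297969479
grips 142 ((515.8766479492188, -287.6961669921875), (148.82403564453125, 21.905014038085938), 87.62394714355469) 0.09233292593951647
[[ 0.51245453 -0.30919449  0.09418226]
 [ 0.36822176 -0.04058114  1.19876886]] [np.float64(0.11020245101419301), np.float64(1.1987688580955782)] [((515.8766479492188, -287.6961669921875), (148.82403564453125, 21.905014038085938), 87.62394714355469), ((368.2217712402344, -40.58114242553711), (0.0, 0.0), 0.0)]
shaker ((579.348876953125, 82.6566162109375), (261.31060791015625, 448.7386779785156), 0.01491779088973999)
drive/ear 1283 ((546.3980712890625, 194.6232452392578), (109.57245635986328, 141.45591735839844), 14.078153610229492)
hood 711 ((536.609130859375, 233.7644500732422), (89.11124420166016, 52.814910888671875), 14.091856002807617)
[124   1   1   1   1] [304. 161.] [ 0.3682 -0.0406  1.1988] 1.1988
[161   0   1   1   1] [341. 160.] [ 0.3682 -0.0406  1.1988] 1.1988
[167   0   1   1   1] [347. 160.] [ 0.3682 -0.0406  
[... 2055 characters left out ...]
0.3682 -0.0406  1.1988] 1.1988
[112  81   1   1   1] [292. 241.] [ 0.3682 -0.0406  1.1988] 1.1988
[142  81   1   1   1] [322. 241.] [ 0.3682 -0.0406  1.1988] 1.1988
[119  83   1   1   1] [299. 243.] [ 0.3682 -0.0406  1.1988] 1.1988
[155  83   1   1   1] [335. 243.] [ 0.3682 -0.0406  1.1988] 1.1988
[123  84   1   1   1] [303. 244.] [ 0.3682 -0.0406  1.1988] 1.1988
[133  96   1   1   1] [313. 256.] [ 0.3682 -0.0406  1.1988] 1.1988
[157 101   1   1   1] [337. 261.] [ 0.3682 -0.0406  1.1988] 1.1988
[160 100   1   1   1] [340. 260.] [ 0.3682 -0.0406  1.1988] 1.1988
[ 93 104   1   1   1] [273. 264.] [ 0.3682 -0.0406  1.1988] 1.1988
[105 104   1   1   1] [285. 264.] [ 0.3682 -0.0406  1.1988] 1.1988
```

View pics/c1.png

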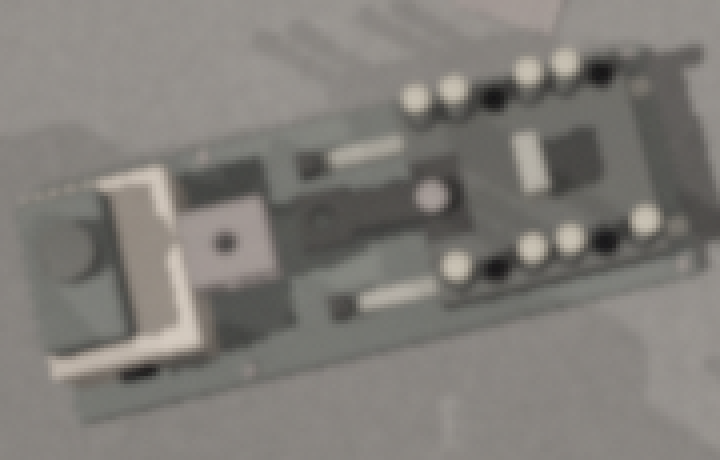

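View pics/c2.png

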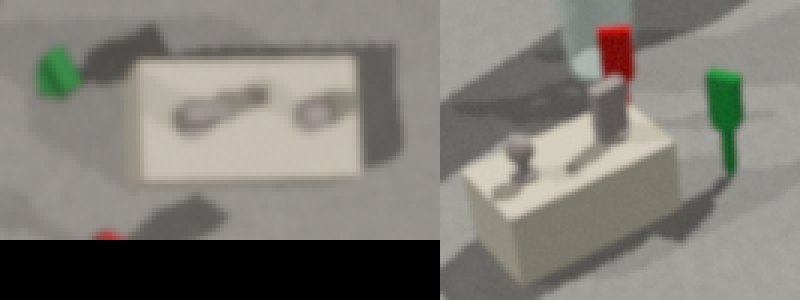

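The crops confirm the choice. The grey flat-grip pin sits in the left hole, at top (424,233), and the ball-knob thin pin is at (454,233). Green and red stand outside the holder. In the shaker crop the ear hole maps to top (236.5,215.8) and the fin top to about (313,195.7). I'll move above the fin and look closer.

Call:
apply_moves:
  series:
    - [46,-29,0,0,0,0.4,1]
    - [46,-29,0,0,0,0.4,1]
    - [46,-29,0,0,0,0.4,1]
    - [46,-29,0,0,0,0.4,1]
    - [46,-29,0,0,0,0.4,1]
    - [46,-29,0,0,0,0.4,1]
    - [46,-29,0,0,0,0.4,1]
    - [46,-29,0,0,0,0.4,1]
    - [46,-29,0,0,0,0,1]
    - [46,-29,0,0,0,0,1]
    - [46,-29,0,0,0,0,1]
    - [46,-29,0,0,0,0,1]

```text
time_s: 1.75
position: [0.6052, -0.0419, 0.2312]
tool_rot: [[0.97, 0.244, -0.0], [0.244, -0.97, -0.0], [-0.0, 0.0, -1.0]]
ft_force: [-0.3, -0.9, 1.3]
grip_width: 0.0853
gripper_force: 0.0
```

```bash
python3 - <<'E'
from h import *
im=cam("wrist"); s=telemetry.observe(); print(s["position"],np.array(s["tool_rot"]).round(4).tolist(),s["qvel"].round(1))
save(im,"w1.png"); np.savez("w1.npz",**{k:im[k] for k in("frame","z_map","K","dist","R","t")})
t=cam("top")
print("hole",plane(t,[[236.5,215.75]],.075),"fin",plane(t,[[313,195.7]],.097),"pin",plane(t,[[424,233]],.1))
E
```

```text
[ 0.60794256 -0.03740961  0.23058335] [[0.9687, 0.2481, 0.0011], [0.2481, -0.9687, 0.0022], [0.0017, -0.0018, -1.0]] [-3.7 -2.5  5.7 -0.6 -2.7 -7.1]
hole [[0.55569375 0.14980866 0.075     ]] fin [[ 0.5979423  -0.02757633  0.097     ]] pin [[ 0.51054568 -0.2790031   0.1       ]]
```

View pics/w1.png

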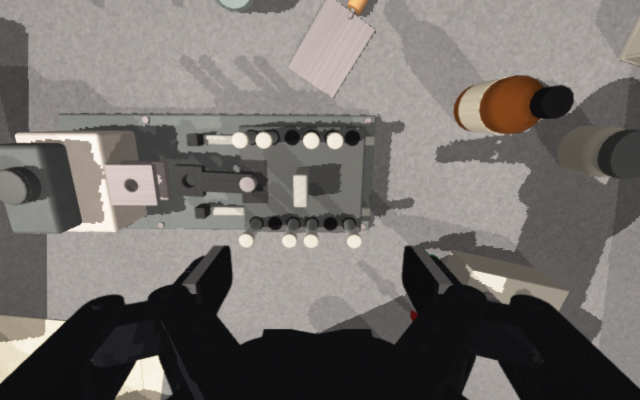

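The wrist view shows the fin top at (300,191), the ear hole at (131,185), the lug eye at (190,181) and the lug pivot at (248,184). The arm hadn't quite settled, so I'll segment this picture and take a fresh one to compare.

```bash
cat >> h.py <<'E'
def blob(im,box,fn,z=None):
    x0,y0,x1,y1=box; m=fn(im["frame"][y0:y1,x0:x1].astype(int)).astype(np.uint8)
    n,l,st,c=cv2.connectedComponentsWithStats(m); i=1+np.argmax(st[1:,4])
    cs,_=cv2.findContours((l==i).astype(np.uint8),0,2); ct=max(cs,key=cv2.contourArea).reshape(-1,2)+[x0,y0]
    return c[i]+[x0,y0],ct,st[i,4]
E
python3 - <<'E'
from h import *
s=telemetry.observe(); print(s["position"],np.array(s["tool_rot"]).round(4).tolist())
def meas(im):
    g=lambda a:a.sum(2)
    fin=blob(im,(288,165,315,215),lambda a:g(a)>480); hole=blob(im,(118,172,146,198),lambda a:g(a)<260)
    for n,b,z in(("fin",fin,.097),("hole",hole,.075)):
        W=plane(im,b[1],z)[:,:2]; print(n,b[0].round(1),b[2],plane(im,[b[0]],z).round(4),cv2.minAreaRect((W*1000).astype(np.float32)))
    u,v=fin[0]; print("fin depth pt",depth(im,[[u,v]]).round(4),"ear depth",depth(im,[[150,170],[115,200]]).round(4))
im=cam("wrist"); meas(im)
for n in ("drive",):
    u,v=np.meshgrid(np.arange(0,200),np.arange(90,260)); px=np.c_[u.ravel(),v.ravel()]; P=depth(im,px)
    for lo,hi in((.095,.112),(.066,.082)):
        m=(P[:,2]>lo)&(P[:,2]<hi); print(lo,m.sum(),cv2.minAreaRect(P[m,:2].astype(np.float32)*1000))
E
```

```text
[ 0.60618308 -0.03970339  0.23037655] [[0.9685, 0.2489, -0.0001], [0.2489, -0.9685, 0.0011], [0.0002, -0.0011, -1.0]]
fin [301.2 192.2] 403 [[ 0.6025 -0.0235  0.097 ]] ((601.9212646484375, -23.430871963500977), (31.83946990966797, 12.0037260055542), 13.933645248413086)
hole [132.5 185.9] 90 [[0.5586 0.1531 0.075 ]] ((558.3922729492188, 153.0474090576172), (10.616151809692383, 10.997238159179688), 55.051673889160156)
fin depth pt [[ 0.6026 -0.0235  0.0976]] ear depth [[0.5806 0.1363 0.0753]
 [0.5379 0.1703 0.0751]]
0.095 4034 ((539.6019897460938, 233.6807861328125), (89.77132415771484, 52.618717193603516), 11.835285186767578)
0.066 6591 ((553.1215209960938, 175.48834228515625), (109.63818359375, 183.05001831054688), 13.44406795501709)
```

Call:
apply_moves:
  series:
    - [0,-8,25,0,0,0,0.6]
    - [0,-8,25,0,0,0,0.6]
    - [0,0,25,0,0,0,0.6]
    - [0,0,25,0,0,0,0.6]
    - [0,0,25,0,0,0,0.6]
    - [0,0,20,0,0,0,0.6]
    - [0,0,15,0,0,0,0.6]
    - [0,0,6,0,0,0,0.6]
    - [0,0,0,0,0,0,0.6]
    - [0,0,0,0,0,0,0.6]
    - [0,0,0,0,0,0,0.6]
  grip_force: 60

```text
time_s: 3.28
position: [0.6005, -0.0279, 0.0659]
tool_rot: [[0.97, 0.245, 0.001], [0.245, -0.97, -0.0], [0.001, 0.001, -1.0]]
ft_force: [0.7, 0.4, 0.1]
grip_width: 0.0512
gripper_force: 0.0
```

```bash
python3 - <<'E'
from h import *
im=cam("wrist"); s=telemetry.observe(); print(s["position"],np.array(s["tool_rot"]).round(4).tolist(),s["ft_force"],s["grip_width"])
save(im,"w2.png")
E
```

```text
[ 0.60038469 -0.02784613  0.06580046] [[0.9696, 0.2445, 0.0008], [0.2445, -0.9696, -0.0002], [0.0007, 0.0004, -1.0]] [-0.04424578  0.01250146 -0.21709317] 0.05114423702368878
```

View pics/w2.png

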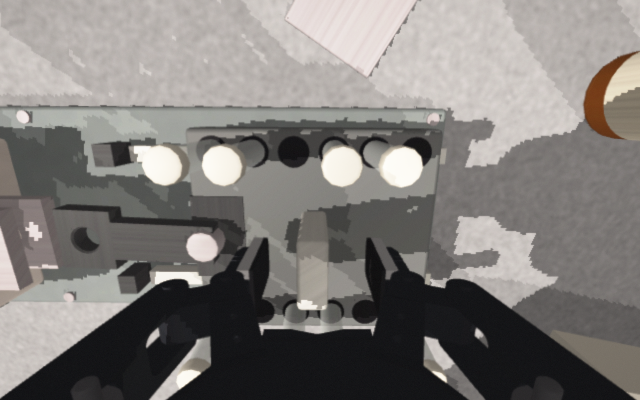

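The fin (313,255) is centred between the pads (about 250 and 375). Now I close and slide, which is tool −y.

Call:
apply_moves:
  series:
    - [0,0,0,0,0,0,0]
    - [0,0,0,0,0,0,0]
    - [0,0,0,0,0,0,0]
    - [0,0,0,0,0,0,0]
    - [0,0,0,0,0,0,0]
    - [0,-4,0,0,0,0,0]
    - [0,-8,0,0,0,0,0]
    - [0,-8,0,0,0,0,0]
    - [0,-8,0,0,0,0,0]
    - [0,-8,0,0,0,0,0]
    - [0,-8,0,0,0,0,0]
    - [0,-6,0,0,0,0,0]
  grip_force: 60

```text
time_s: 4.82
position: [0.5889, 0.0188, 0.0656]
tool_rot: [[0.97, 0.244, 0.002], [0.244, -0.97, -0.003], [0.001, 0.004, -1.0]]
ft_force: [0.2, -9.2, 2.1]
grip_width: 0.0136
gripper_force: 60.0
```

Call:
apply_moves:
  series:
    - [0,-2,0,0,0,0,0]
    - [0,-2,0,0,0,0,0]
    - [0,-2,0,0,0,0,0]
    - [0,0,0,0,0,0,0]

```text
time_s: 5.32
position: [0.5874, 0.0247, 0.0656]
tool_rot: [[0.97, 0.244, 0.002], [0.244, -0.97, -0.003], [0.001, 0.003, -1.0]]
ft_force: [1.2, -7.6, 1.8]
grip_width: 0.0129
gripper_force: 60.1
```

Call:
apply_moves:
  series:
    - [0,-2,0,0,0,0,0]
    - [0,-2,0,0,0,0,0]
    - [0,-1,0,0,0,0,0]
    - [0,0,0,0,0,0,0]

```text
time_s: 5.82
position: [0.5863, 0.0295, 0.0656]
tool_rot: [[0.97, 0.244, 0.002], [0.244, -0.97, -0.003], [0.001, 0.003, -1.0]]
ft_force: [1.6, -7.1, 1.5]
grip_width: 0.0131
gripper_force: 60.1
```

Call:
apply_moves:
  series:
    - [0,-1,0,0,0,0,0]
    - [0,-1,0,0,0,0,0]
    - [0,0,0,0,0,0,0]

```text
time_s: 6.2
position: [0.5862, 0.0298, 0.0656]
tool_rot: [[0.97, 0.243, 0.003], [0.243, -0.97, -0.005], [0.001, 0.006, -1.0]]
ft_force: [2.7, -15.6, 0.6]
grip_width: 0.0131
gripper_force: 60.0
```

Call:
apply_moves:
  series:
    - [0,-1,0,0,0,0,0]
    - [0,-1,0,0,0,0,0]
    - [0,0,0,0,0,0,0]
    - [0,0,0,0,0,0,0]

```text
time_s: 6.7
position: [0.5862, 0.0299, 0.0656]
tool_rot: [[0.97, 0.243, 0.004], [0.243, -0.97, -0.008], [0.002, 0.009, -1.0]]
ft_force: [4.0, -25.8, -0.8]
grip_width: 0.013
gripper_force: 59.9
```

Home at the stop: the position is stalled and the force is rising. I relax, release and lift.

Call:
apply_moves:
  series:
    - [0,2,0,0,0,0,0]
    - [0,2,0,0,0,0,0]
    - [0,0,0,0,0,0,0.6]
    - [0,0,0,0,0,0,0.6]
    - [0,0,0,0,0,0,0.6]
    - [0,0,-10,0,0,0,0.6]
    - [0,0,-25,0,0,0,0.6]
    - [0,0,-30,0,0,0,0.6]
    - [0,0,-35,0,0,0,0.6]
    - [0,0,-30,0,0,0,0.6]
    - [0,0,0,0,0,0,0.6]
    - [0,0,0,0,0,0,0.6]

```text
time_s: 8.2
position: [0.5849, 0.0314, 0.1948]
tool_rot: [[0.97, 0.245, -0.001], [0.245, -0.97, 0.0], [-0.001, -0.0, -1.0]]
ft_force: [0.7, 0.6, -0.3]
grip_width: 0.0512
gripper_force: 0.0
```

Call:
apply_moves:
  series:
    - [0,0,0,0,0,0,0.6]
    - [0,0,0,0,0,0,0.6]
    - [0,0,0,0,0,0,0.6]

```text
time_s: 8.57
position: [0.5852, 0.0313, 0.1949]
tool_rot: [[0.97, 0.244, -0.001], [0.244, -0.97, 0.0], [-0.001, -0.0, -1.0]]
ft_force: [-0.9, -0.5, -0.3]
grip_width: 0.0515
gripper_force: 0.0
```

```bash
python3 - <<'E'
from h import *
im=cam("wrist"); s=telemetry.observe(); print(s["position"],np.array(s["tool_rot"]).round(4).tolist(),s["qvel"].round(2),s["ft_force"])
save(im,"w3.png")
h=proj(im,[[.5566,.150,.075]])[0]; print("expected hole px",h, "t",im["t"],"fin depth map")
P=depth(im,np.c_[np.meshgrid(np.arange(60,560,1),np.arange(100,320,1))][0].T.reshape(-1,1) if 0 else np.stack(np.meshgrid(np.arange(60,560),np.arange(60,320)),-1).reshape(-1,2))
m=(abs(P[:,2]-.097)<.004)&(np.hypot(P[:,0]-.586,P[:,1]-.030)<.03); print("fin",m.sum(),cv2.minAreaRect(P[m,:2].astype(np.float32)*1000))
E
```

```text
[0.58524159 0.03131128 0.1950537 ] [[0.9697, 0.2444, -0.0005], [0.2444, -0.9697, 0.0001], [-0.0005, -0.0002, -1.0]] [ 0.12 -0.1  -0.04 -0.01 -0.02  0.02] [ 0.70183907 -0.56777941 -0.1766482 ]
expected hole px [189.26219749 194.57614576] t [0.65182752 0.04908844 0.33820859] fin depth map
fin 600 ((589.0812377929688, 31.651247024536133), (33.76221466064453, 13.336997985839844), 13.976570129394531)
```

View pics/w3.png

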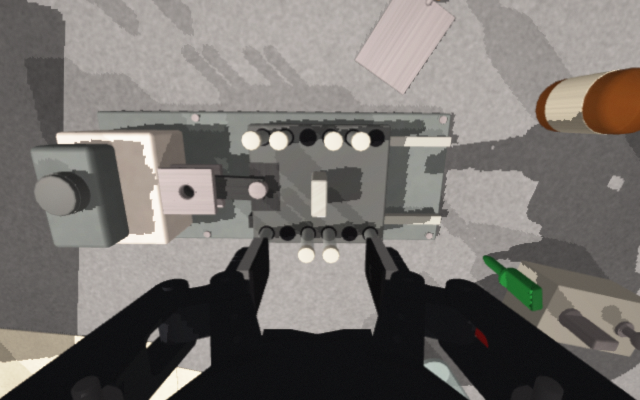

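The tray is home: the lug is in the yoke with the ear hole at (187,192), and the fin (319,198) is free. I measure the hole precisely from here.

```bash
cat >> h.py <<'E'
def hole(im,guess,r=14,thr=None):
    u,v=proj(im,[guess])[0].round().astype(int)
    g=cv2.cvtColor(im["frame"],cv2.COLOR_RGB2GRAY)[v-r:v+r,u-r:u+r]; g=cv2.resize(g,None,fx=4,fy=4,interpolation=cv2.INTER_CUBIC)
    t=(int(g.min())+int(np.percentile(g,75)))//2; n,l,st,c=cv2.connectedComponentsWithStats((g<t).astype(np.uint8))
    i=min(range(1,n),key=lambda k:np.hypot(*(c[k]-2*2*r/1)) if st[k,4]>200 else 1e9)
    cs,_=cv2.findContours((l==i).astype(np.uint8),0,1); ct=max(cs,key=cv2.contourArea).reshape(-1,2)
    px=(ct+.5)/4-.5+[u-r,v-r]; W=plane(im,px,guess[2])[:,:2]*1000
    return (W.max(0)+W.min(0))/2, cv2.minAreaRect(W.astype(np.float32)), px.mean(0)
E
python3 - <<'E'
from h import *
s=telemetry.observe(); im=cam("wrist"); print(s["position"])
print(hole(im,[.5555,.151,.075]))
t=cam("top"); print("top",hole(t,[.5557,.150,.075],r=6))
sc=cam("scene"); 
# ear height by depth around hole, pin by depth in top view
print(depth(im,[[170,180],[205,205],[205,175]]).round(4))
px=np.stack(np.meshgrid(np.arange(408,475),np.arange(215,250)),-1).reshape(-1,2); P=depth(t,px)
for lo,hi in((.07,.13),(.1,.13)):
  m=(P[:,2]>lo)&(P[:,2]<hi)&(P[:,1]>-.32); print("pin top",m.sum(),cv2.minAreaRect(P[m,:2].astype(np.float32)*1000),P[m,2].max())
px=np.stack(np.meshgrid(np.arange(520,640),np.arange(270,400)),-1).reshape(-1,2); P=depth(im,px)
m=(P[:,2]>.095)&(P[:,2]<.115)&(np.hypot(P[:,0]-.512,P[:,1]+.283)<.03); print("pin wrist",m.sum(),cv2.minAreaRect(P[m,:2].astype(np.float32)*1000) if m.sum() else 0)
E
```

```text
[0.58524159 0.03131128 0.1950537 ]
(array([558.84544178, 152.99297997]), ((558.6221923828125, 152.9928741455078), (13.144331932067871, 13.215924263000488), 54.93611145019531), array([186.46894904, 191.72531847]))
top (array([556.33752354, 162.29332406]), ((556.3547973632812, 162.06980895996094), (27.785120010375977, 7.597461223602295), 1.656691551208496), array([231.04807692, 215.44978632]))
[[0.5664 0.1693 0.0753]
 [0.5507 0.1334 0.0768]
 [0.5793 0.1379 0.076 ]]
pin top 85 ((512.9131469726562, -284.0444641113281), (12.509075164794922, 26.667566299438477), 6.965860366821289) 0.1087294914284338
pin top 60 ((512.9408569335938, -284.2711486816406), (12.509075164794922, 26.21083641052246), 6.965860366821289) 0.1087294914284338
pin wrist 479 ((514.260498046875, -281.30291748046875), (13.067094802856445, 27.467309951782227), 7.473034381866455)
```

Call:
apply_moves:
  series:
    - [0,0,0,0,0,-10.4,0.6]
    - [0,0,0,0,0,-10.4,0.6]
    - [0,0,0,0,0,-10.4,0.6]
    - [0,0,0,0,0,-10.4,0.6]
    - [0,0,0,0,0,-10.4,0.6]
    - [0,0,0,0,0,-10.4,0.6]
    - [0,0,0,0,0,-10.4,0.6]
    - [0,0,0,0,0,-10.2,0.6]
    - [-20,-8,0,0,0,0,0.6]
    - [-35,-13,0,0,0,0,0.6]
    - [-40,-15,0,0,0,0,0.6]
    - [-40,-15,0,0,0,0,0.6]

```text
time_s: 10.28
position: [0.5511, -0.1102, 0.1954]
tool_rot: [[-0.125, 0.992, 0.0], [0.992, 0.125, -0.0], [-0.0, 0.0, -1.0]]
ft_force: [0.8, -0.0, 0.6]
grip_width: 0.0512
gripper_force: 0.0
```

Call:
apply_moves:
  series:
    - [-40,-15,0,0,0,0,0.6]
    - [-40,-15,0,0,0,0,0.6]
    - [-40,-15,0,0,0,0,0.6]
    - [-30,-10,0,0,0,0,0.6]
    - [-17,-4,0,0,0,0,0.6]
    - [0,0,0,0,0,0,0.6]
    - [0,0,0,0,0,0,0.6]
    - [0,0,0,0,0,0,0.6]
    - [0,0,0,0,0,0,0.6]
    - [0,0,0,0,0,0,0.6]

```text
time_s: 11.52
position: [0.5138, -0.2817, 0.1954]
tool_rot: [[-0.125, 0.992, 0.0], [0.992, 0.125, -0.0], [-0.0, 0.0, -1.0]]
ft_force: [0.1, -0.4, 0.5]
grip_width: 0.0513
gripper_force: 0.0
```

```bash
python3 - <<'E'
from h import *
s=telemetry.observe(); im=cam("wrist"); print(s["position"],np.array(s["tool_rot"]).round(4).tolist(),s["qvel"].round(2),s["q"].round(1))
save(im,"w4.png")
px=np.stack(np.meshgrid(np.arange(640),np.arange(400)),-1).reshape(-1,2); P=depth(im,px)
m=(P[:,2]>.1)&(P[:,2]<.11)&(np.hypot(P[:,0]-.513,P[:,1]+.282)<.025); print("pin top",m.sum(),cv2.minAreaRect(P[m,:2].astype(np.float32)*1000),np.median(P[m,2]),px[m].mean(0))
m=(P[:,2]>.057)&(P[:,2]<.062)&(np.hypot(P[:,0]-.513,P[:,1]+.32)<.1); print("holder",m.sum(),cv2.minAreaRect(P[m,:2].astype(np.float32)*1000))
E
```

```text
[ 0.51383991 -0.28173365  0.19539609] [[-0.1249, 0.9922, 0.0001], [0.9922, 0.1249, -0.0001], [-0.0001, 0.0001, -1.0]] [-0.1   0.12 -0.07  0.01  0.04 -0.13] [-40.3  26.9  71.9   0.   81.1 -47.5]
pin top 414 ((513.4493408203125, -281.7322998046875), (11.212855339050293, 25.404918670654297), 7.430640697479248) 0.10546867937581501 [315.48792271 204.54830918]
holder 6805 ((513.8654174804688, -317.5141906738281), (70.13640594482422, 130.847412109375), 0.8901264667510986)
```

View pics/w4.png

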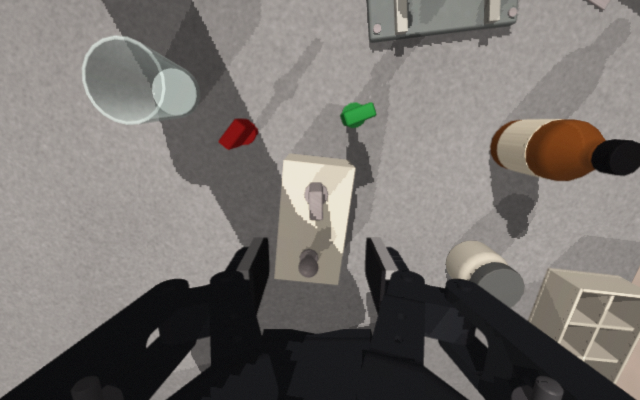

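The wrist view shows the flat grip at (315,204) and the ball-knob thin pin at (308,263), 70 mm away. Green (358,113) and red (238,134) are clear of the fingers. The pin-top height of 0.105 matches. I descend and grip.

Call:
apply_moves:
  series:
    - [0,0,20,0,0,0,0.6]
    - [0,0,25,0,0,0,0.6]
    - [0,0,25,0,0,0,0.6]
    - [0,0,25,0,0,0,0.6]
    - [0,0,18,0,0,0,0.6]
    - [0,0,9,0,0,0,0.6]
    - [0,0,0,0,0,0,0.6]
    - [0,0,0,0,0,0,0]
    - [0,0,0,0,0,0,0]
    - [0,0,0,0,0,0,0]
    - [0,0,0,0,0,0,0]
    - [0,0,0,0,0,0,0]
  grip_force: 70

```text
time_s: 13.08
position: [0.514, -0.2823, 0.0741]
tool_rot: [[-0.124, 0.992, 0.001], [0.992, 0.124, -0.001], [-0.001, 0.001, -1.0]]
ft_force: [-2.2, 0.8, 5.4]
grip_width: 0.011
gripper_force: 68.6
```

Call:
apply_moves:
  series:
    - [0,0,-5,0,0,0,0]
    - [0,0,-10,0,0,0,0]
    - [0,0,-15,0,0,0,0]
    - [0,0,-20,0,0,0,0]
    - [0,0,-25,0,0,0,0]
    - [0,0,-25,0,0,0,0]
    - [0,0,-15,0,0,0,0]
    - [0,0,0,0,0,0,0]

```text
time_s: 14.08
position: [0.5139, -0.2822, 0.1894]
tool_rot: [[-0.124, 0.992, 0.002], [0.992, 0.124, -0.001], [-0.002, 0.001, -1.0]]
ft_force: [-0.3, 0.5, -1.2]
grip_width: 0.011
gripper_force: 68.1
```

```bash
python3 - <<'E'
from h import *
s=telemetry.observe(); im=cam("wrist"); print(s["position"],np.array(s["tool_rot"]).round(4).tolist(),s["grip_width"],s["ft_force"])
save(im,"w5.png")
cv2.imwrite("pics/w5c.png",cv2.resize(im["frame"][230:400,210:430],None,fx=3,fy=3,interpolation=2)[:,:,::-1])
E
```

```text
[ 0.51394316 -0.28222126  0.18938628] [[-0.1245, 0.9922, 0.0016], [0.9922, 0.1245, -0.0013], [-0.0015, 0.0014, -1.0]] 0.010951036330822556 [-0.2931257   0.46318916 -1.24742283]
```

View pics/w5.png

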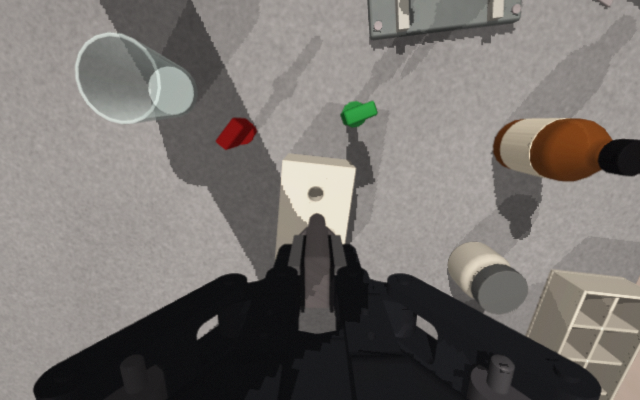

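The pin is held, its nose is visible at about (317,215), and the emptied holder hole is at (316,193). I measure the nose in the tool frame through the same camera, so calibration errors cancel, and work out the transfer.

```bash
cat >> h.py <<'E'
def nose(im,s,box=(296,190,338,245)):
    # shank pixels: depth nearer than the background, below the fingers
    x0,y0,x1,y1=box; px=np.stack(np.meshgrid(np.arange(x0,x1),np.arange(y0,y1)),-1).reshape(-1,2)
    P=depth(im,px); T=np.array(s["tool_rot"]); L=(P-s["position"])@T*1000
    m=(L[:,2]>20)&(L[:,2]<75)&(abs(L[:,0])<25)&(abs(L[:,1])<10)
    return px[m],L[m]
E
python3 - <<'E'
from h import *
s=telemetry.observe(); im=cam("wrist"); px,L=nose(im,s)
for v in range(px[:,1].min(),px[:,1].max()+1,2):
    k=px[:,1]==v
    if k.any(): print(v,px[k,0].min(),px[k,0].max(),L[k].mean(0).round(1),L[k,1].min().round(1),L[k,1].max().round(1))
s0=np.array(s["position"]); print("z",s0)
u=[[317,px[:,1].min()]]; q=(plane(im,u,s0[2]-.0623)-s0)@np.array(s["tool_rot"]); print("top nose px in tool",q*1000)
E
```

```text
213 314 318 [ 5.5  0.2 51.9] -1.3 1.6
215 311 321 [ 5.4  0.2 47.9] -3.4 3.7
217 309 323 [ 4.8  0.2 45.1] -4.8 5.2
219 309 324 [ 4.9  0.6 40.8] -4.6 5.9
221 308 324 [ 4.6  0.2 37.6] -5.5 5.7
223 308 324 [ 4.7  0.2 33.3] -5.3 5.6
225 308 325 [ 2.7  0.6 34.9] -5.1 6.4
z [ 0.51361444 -0.28192022  0.18823595]
top nose px in tool [[ 2.1568597   0.9179855  62.30012901]]
```

Call:
apply_moves:
  series:
    - [0,0,-12,0,0,0,0]
    - [15,3,-12,0,0,0,0]
    - [30,7,0,0,0,0,0]
    - [42,10,0,0,0,0,0]
    - [45,10,0,0,0,0,0]
    - [45,10,0,0,0,0,0]
    - [45,10,0,0,0,0,0]
    - [45,10,0,0,0,0,0]
    - [45,10,0,0,0,0,0]
    - [45,11,0,0,0,0,0]
    - [40,10,0,0,0,0,0]
    - [29,8,0,0,0,0,0]

```text
time_s: 15.68
position: [0.5584, 0.1556, 0.2131]
tool_rot: [[-0.126, 0.992, 0.001], [0.992, 0.126, 0.0], [0.0, 0.001, -1.0]]
ft_force: [-0.0, -0.5, -1.7]
grip_width: 0.0111
gripper_force: 68.2
```

Call:
apply_moves:
  series:
    - [0,0,0,0,0,-3.5,0]
    - [0,0,0,0,0,-3.4,0]
    - [0,0,8,0,0,0,0]
    - [0,0,8,0,0,0,0]
    - [0,0,8,0,0,0,0]
    - [0,0,0,0,0,0,0]
    - [0,0,0,0,0,0,0]
    - [0,0,0,0,0,0,0]

```text
time_s: 16.68
position: [0.5591, 0.1529, 0.1886]
tool_rot: [[-0.243, 0.97, 0.001], [0.97, 0.243, 0.0], [-0.0, 0.001, -1.0]]
ft_force: [-1.2, -0.1, -1.3]
grip_width: 0.0109
gripper_force: 68.2
```

```bash
python3 - <<'E'
from h import *
s=telemetry.observe(); im=cam("wrist"); print(s["position"],np.array(s["tool_rot"]).round(4).tolist(),s["grip_width"],s["ft_force"],s["qvel"].round(2))
save(im,"w6.png")
cv2.imwrite("pics/w6c.png",cv2.resize(im["frame"][130:280,220:420],None,fx=4,fy=4,interpolation=2)[:,:,::-1])
px,L=nose(im,s,(290,150,345,250))
for v in range(px[:,1].min(),px[:,1].max()+1,2):
    k=px[:,1]==v
    if k.any(): print(v,px[k,0].min(),px[k,0].max(),L[k].mean(0).round(1),L[k,1].min().round(1),L[k,1].max().round(1))
print("hole px",proj(im,[[.5588,.1530,.075]]))
E
```

```text
[0.55908391 0.15294748 0.18860605] [[-0.2426, 0.9701, 0.0006], [0.9701, 0.2426, 0.0], [-0.0001, 0.0006, -1.0]] 0.01092941829898166 [-1.18088243 -0.1238326  -1.27079286] [ 0.06 -0.02  0.03 -0.06  0.01 -0.04]
213 314 318 [ 5.3  0.3 52.5] -1.2 1.8
215 311 321 [ 5.3  0.3 47.8] -3.3 3.9
217 309 323 [ 4.8  0.3 44.9] -4.7 5.3
219 309 324 [ 4.7  0.7 41.1] -4.6 6.0
221 308 324 [ 4.6  0.4 37.4] -5.4 5.8
223 308 324 [ 4.5  0.4 33.6] -5.2 5.7
225 308 325 [ 2.4  0.7 35.6] -5.0 6.6
hole px [[315.5154059  197.86949099]]
```

View pics/w6c.png

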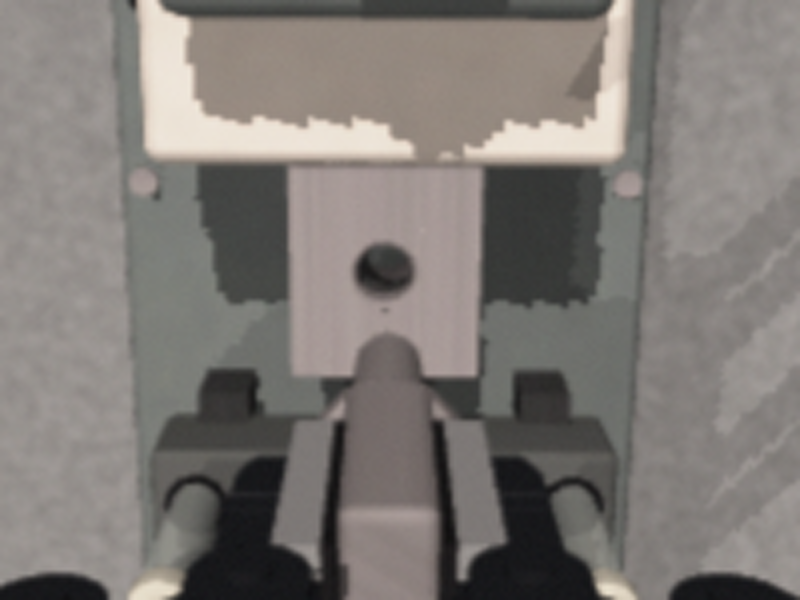

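The hole shows at (316,197.5) with the nose apex at (317,213.7), in line. I compute the remaining offset in the tool frame.

```bash
python3 - <<'E'
from h import *
s=telemetry.observe(); im=cam("wrist"); h=hole(im,[.5588,.153,.075],r=11); print(h)
p=np.array(s["position"]); T=np.array(s["tool_rot"])
print("hole in tool",(np.r_[h[0]/1000,.075]-p)@T*1000)
for u in([316,212.5],[316.5,213.5]): print("nose rim in tool",(plane(im,[u],p[2]-.0622)-p)@T*1000)
E
```

```text
(array([558.79845342, 153.75936443]), ((558.5636596679688, 153.78656005859375), (12.767989158630371, 11.262211799621582), 14.089027404785156), array([315.60064935, 197.18506494]))
hole in tool [  0.85639187  -0.11735169 113.58339113]
nose rim in tool [[ 2.49317825  0.29193883 62.19996371]]
nose rim in tool [[ 1.70242271  0.66868949 62.20021855]]
```

Call:
apply_moves:
  series:
    - [1.7,-0.4,10,0,0,0,0]
    - [0,0,12,0,0,0,0]
    - [0,0,12,0,0,0,0]
    - [0,0,8,0,0,0,0]
    - [0,0,2,0,0,0,0]
    - [0,0,0,0,0,0,0]
    - [0,0,0,0,0,0,0]
    - [0,0,0,0,0,0,0]

```text
time_s: 17.77
position: [0.5582, 0.1545, 0.1446]
tool_rot: [[-0.243, 0.97, 0.001], [0.97, 0.243, 0.0], [-0.0, 0.001, -1.0]]
ft_force: [0.5, 0.3, -1.1]
grip_width: 0.0107
gripper_force: 68.2
```

```bash
python3 - <<'E'
from h import *
s=telemetry.observe(); im=cam("wrist"); print(s["position"],s["ft_force"])
print("hole px",proj(im,[[.5588,.1537,.075]]))
cv2.imwrite("pics/w7c.png",cv2.resize(im["frame"][180:255,266:366],None,fx=8,fy=8,interpolation=2)[:,:,::-1])
E
```

```text
[0.55824199 0.15454702 0.14464008] [ 0.51831384  0.30667672 -1.12816399]
hole px [[316.03437067 213.76627764]]
```

View pics/w7c.png

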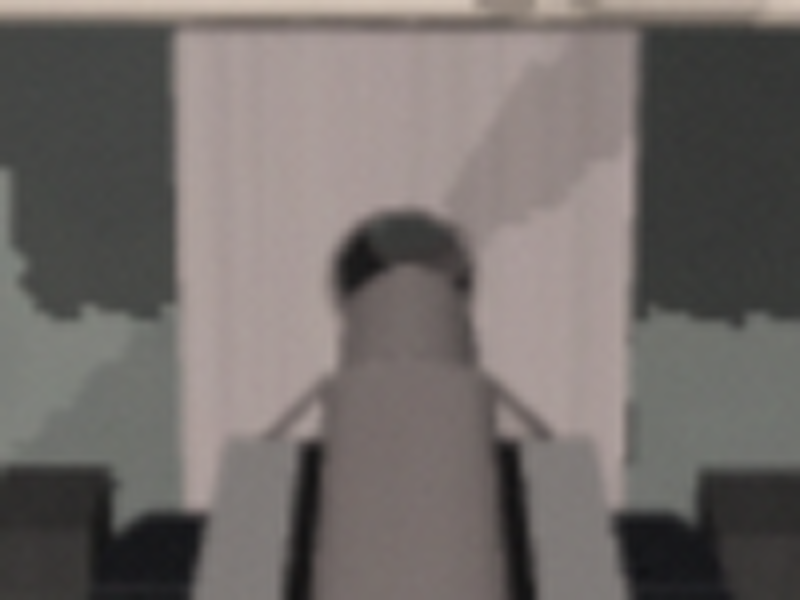

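The nose (crop apex 408,262) is centred over the hole, which spans 335–472 in the crop. I go down gently, watching the force.

Call:
apply_moves:
  series:
    - [-0.3,-0.2,2,0,0,0,0]
    - [0,0,2,0,0,0,0]
    - [0,0,2,0,0,0,0]
    - [0,0,2,0,0,0,0]
    - [0,0,2,0,0,0,0]
    - [0,0,0,0,0,0,0]

```text
time_s: 18.58
position: [0.5579, 0.1542, 0.1342]
tool_rot: [[-0.243, 0.97, -0.0], [0.97, 0.243, -0.0], [0.0, -0.0, -1.0]]
ft_force: [-0.2, 0.5, -0.6]
grip_width: 0.011
gripper_force: 68.2
```

Call:
apply_moves:
  series:
    - [0,0,2,0,0,0,0]
    - [0,0,2,0,0,0,0]
    - [0,0,0,0,0,0,0]

```text
time_s: 18.95
position: [0.5579, 0.1542, 0.1301]
tool_rot: [[-0.243, 0.97, -0.0], [0.97, 0.243, -0.0], [0.0, -0.0, -1.0]]
ft_force: [-0.8, -0.2, -1.1]
grip_width: 0.011
gripper_force: 68.2
```

Call:
apply_moves:
  series:
    - [0,0,2,0,0,0,0]
    - [0,0,1,0,0,0,0]
    - [0,0,0,0,0,0,0]

```text
time_s: 19.32
position: [0.558, 0.1541, 0.1273]
tool_rot: [[-0.243, 0.97, -0.0], [0.97, 0.243, -0.0], [-0.0, -0.0, -1.0]]
ft_force: [-1.0, -1.6, -2.5]
grip_width: 0.011
gripper_force: 68.2
```

Call:
apply_moves:
  series:
    - [0,0,1,0,0,0,0]
    - [0,0,1,0,0,0,0]
    - [0,0,0,0,0,0,0]

```text
time_s: 19.7
position: [0.5581, 0.1541, 0.1253]
tool_rot: [[-0.243, 0.97, 0.0], [0.97, 0.243, -0.0], [-0.0, -0.0, -1.0]]
ft_force: [0.8, -0.8, -1.2]
grip_width: 0.0106
gripper_force: 68.2
```

Call:
apply_moves:
  series:
    - [0,0,1,0,0,0,0]
    - [0,0,1,0,0,0,0]
    - [0,0,0,0,0,0,0]

```text
time_s: 20.08
position: [0.558, 0.1541, 0.1232]
tool_rot: [[-0.243, 0.97, -0.0], [0.97, 0.243, -0.0], [-0.0, -0.0, -1.0]]
ft_force: [1.1, -2.4, -1.0]
grip_width: 0.0111
gripper_force: 68.2
```

Call:
apply_moves:
  series:
    - [0,0,1,0,0,0,0]
    - [0,0,1,0,0,0,0]
    - [0,0,0,0,0,0,0]

```text
time_s: 20.45
position: [0.5581, 0.1541, 0.1212]
tool_rot: [[-0.243, 0.97, 0.0], [0.97, 0.243, -0.0], [-0.0, 0.0, -1.0]]
ft_force: [1.7, -1.8, -1.1]
grip_width: 0.011
gripper_force: 68.2
```

Call:
apply_moves:
  series:
    - [-0.3,0.1,1,0,0,0,0]
    - [0,0,1,0,0,0,0]
    - [0,0,0,0,0,0,0]

```text
time_s: 20.82
position: [0.5583, 0.154, 0.1194]
tool_rot: [[-0.243, 0.97, 0.0], [0.97, 0.243, 0.0], [0.0, 0.0, -1.0]]
ft_force: [2.6, -1.4, -0.1]
grip_width: 0.0113
gripper_force: 68.2
```

Call:
apply_moves:
  series:
    - [0,0,1,0,0,0,0]
    - [0,0,1,0,0,0,0]
    - [0,0,0,0,0,0,0]

```text
time_s: 21.2
position: [0.5586, 0.1539, 0.1175]
tool_rot: [[-0.243, 0.97, 0.001], [0.97, 0.243, 0.0], [-0.0, 0.001, -1.0]]
ft_force: [1.8, -1.9, 2.1]
grip_width: 0.0112
gripper_force: 68.5
```

Call:
apply_moves:
  series:
    - [0,0,1,0,0,0,0]
    - [0,0,1,0,0,0,0]
    - [0,0,0,0,0,0,0]

```text
time_s: 21.58
position: [0.5587, 0.1538, 0.1154]
tool_rot: [[-0.243, 0.97, 0.001], [0.97, 0.243, -0.0], [-0.001, 0.001, -1.0]]
ft_force: [4.1, -2.2, 1.7]
grip_width: 0.0109
gripper_force: 68.5
```

Call:
apply_moves:
  series:
    - [-0.4,0,1,0,0,0,0]
    - [0,0,1,0,0,0,0]
    - [0,0,0,0,0,0,0]

```text
time_s: 21.95
position: [0.5589, 0.1536, 0.1137]
tool_rot: [[-0.243, 0.97, 0.002], [0.97, 0.243, 0.0], [-0.0, 0.002, -1.0]]
ft_force: [4.8, -2.2, 4.0]
grip_width: 0.0104
gripper_force: 69.0
```

Call:
apply_moves:
  series:
    - [0,0,1,0,0,0,0]
    - [0,0,1,0,0,0,0]
    - [0,0,0,0,0,0,0]

```text
time_s: 22.32
position: [0.5589, 0.1535, 0.1119]
tool_rot: [[-0.243, 0.97, 0.002], [0.97, 0.243, 0.0], [-0.0, 0.002, -1.0]]
ft_force: [4.7, -2.1, 6.6]
grip_width: 0.0112
gripper_force: 69.3
```

Call:
apply_moves:
  series:
    - [0,0,1,0,0,0,0]
    - [0,0,1,0,0,0,0]
    - [0,0,0,0,0,0,0]

```text
time_s: 22.7
position: [0.5589, 0.1535, 0.11]
tool_rot: [[-0.243, 0.97, 0.002], [0.97, 0.243, 0.0], [-0.0, 0.002, -1.0]]
ft_force: [4.5, -2.9, 6.2]
grip_width: 0.011
gripper_force: 69.4
```

Call:
apply_moves:
  series:
    - [-0.3,0,1,0,0,0,0]
    - [0,0,1,0,0,0,0]
    - [0,0,1,0,0,0,0]
    - [0,0,0,0,0,0,0]

```text
time_s: 23.2
position: [0.559, 0.1534, 0.107]
tool_rot: [[-0.243, 0.97, 0.002], [0.97, 0.243, 0.0], [-0.0, 0.002, -1.0]]
ft_force: [3.3, -1.2, 6.0]
grip_width: 0.0113
gripper_force: 69.3
```

Call:
apply_moves:
  series:
    - [0,0,1,0,0,0,0]
    - [0,0,1,0,0,0,0]
    - [0,0,1,0,0,0,0]
    - [0,0,0,0,0,0,0]

```text
time_s: 23.7
position: [0.559, 0.1534, 0.1039]
tool_rot: [[-0.243, 0.97, 0.002], [0.97, 0.243, 0.0], [-0.0, 0.002, -1.0]]
ft_force: [4.9, -1.7, 6.5]
grip_width: 0.0111
gripper_force: 69.4
```

Call:
apply_moves:
  series:
    - [0,0,1,0,0,0,0]
    - [0,0,1,0,0,0,0]
    - [0,0,1,0,0,0,0]
    - [0,0,0,0,0,0,0]

```text
time_s: 24.2
position: [0.559, 0.1534, 0.1009]
tool_rot: [[-0.243, 0.97, 0.002], [0.97, 0.243, 0.0], [-0.0, 0.002, -1.0]]
ft_force: [5.2, -1.4, 6.6]
grip_width: 0.0109
gripper_force: 69.5
```

Call:
apply_moves:
  series:
    - [0,0,1.5,0,0,0,0]
    - [0,0,1.5,0,0,0,0]
    - [0,0,1.5,0,0,0,0]
    - [0,0,1.5,0,0,0,0]
    - [0,0,1,0,0,0,0]
    - [0,0,0,0,0,0,0]

```text
time_s: 24.95
position: [0.559, 0.1534, 0.0939]
tool_rot: [[-0.243, 0.97, 0.002], [0.97, 0.243, 0.0], [-0.0, 0.002, -1.0]]
ft_force: [4.7, -1.3, 5.7]
grip_width: 0.0109
gripper_force: 69.5
```

Call:
apply_moves:
  series:
    - [0,0,1,0,0,0,0]
    - [0,0,1,0,0,0,0]
    - [0,0,0,0,0,0,0]
    - [0,0,0,0,0,0,0]

```text
time_s: 25.45
position: [0.559, 0.1534, 0.0919]
tool_rot: [[-0.243, 0.97, 0.002], [0.97, 0.243, 0.0], [-0.0, 0.002, -1.0]]
ft_force: [4.5, -0.9, 6.8]
grip_width: 0.0108
gripper_force: 69.6
```

Call:
apply_moves:
  series:
    - [0,0,1,0,0,0,0]
    - [0,0,1,0,0,0,0]
    - [0,0,0,0,0,0,0]
    - [0,0,0,0,0,0,0]

```text
time_s: 25.95
position: [0.559, 0.1534, 0.0899]
tool_rot: [[-0.243, 0.97, 0.002], [0.97, 0.243, 0.0], [-0.0, 0.002, -1.0]]
ft_force: [3.7, -0.9, 6.0]
grip_width: 0.0108
gripper_force: 69.6
```

Call:
apply_moves:
  series:
    - [0,0,1,0,0,0,0]
    - [0,0,0,0,0,0,0]
    - [0,0,0,0,0,0,0]

```text
time_s: 26.32
position: [0.559, 0.1534, 0.0891]
tool_rot: [[-0.243, 0.97, 0.002], [0.97, 0.243, 0.0], [-0.0, 0.002, -1.0]]
ft_force: [4.0, -1.7, 7.7]
grip_width: 0.011
gripper_force: 69.6
```

Call:
apply_moves:
  series:
    - [0,0,1,0,0,0,0]
    - [0,0,0,0,0,0,0]
    - [0,0,0,0,0,0,0]

```text
time_s: 26.7
position: [0.5591, 0.1534, 0.089]
tool_rot: [[-0.243, 0.97, 0.003], [0.97, 0.243, 0.0], [-0.0, 0.003, -1.0]]
ft_force: [2.3, -1.0, 16.1]
grip_width: 0.0111
gripper_force: 70.8
```

Call:
apply_moves:
  series:
    - [0,0,1,0,0,0,0]
    - [0,0,0,0,0,0,0]
    - [0,0,0,0,0,0,0]

```text
time_s: 27.08
position: [0.5591, 0.1534, 0.089]
tool_rot: [[-0.243, 0.97, 0.004], [0.97, 0.243, 0.0], [-0.001, 0.004, -1.0]]
ft_force: [-0.8, -1.9, 23.0]
grip_width: 0.0108
gripper_force: 72.1
```

Seated: it stopped at TCP 0.089, as predicted, and the force rose to 23 N. I relax, open, lift and check.

Call:
apply_moves:
  series:
    - [0,0,-1,0,0,0,0]
    - [0,0,-1,0,0,0,0]
    - [0,0,0,0,0,0,0.4]
    - [0,0,0,0,0,0,0.5]
    - [0,0,0,0,0,0,0.5]
    - [0,0,0,0,0,0,0.5]
    - [0,0,-10,0,0,0,0.5]
    - [0,0,-20,0,0,0,0.5]
    - [0,0,-30,0,0,0,0.5]
    - [0,0,-30,0,0,0,0.5]
    - [0,0,-20,0,0,0,0.5]
    - [0,0,0,0,0,0,0.5]

```text
time_s: 28.58
position: [0.5589, 0.1533, 0.2001]
tool_rot: [[-0.243, 0.97, 0.004], [0.97, 0.243, 0.0], [-0.001, 0.004, -1.0]]
ft_force: [1.0, -0.1, 0.2]
grip_width: 0.0428
gripper_force: 0.0
```

Call:
apply_moves:
  series:
    - [0,0,0,0,0,0,0.5]
    - [0,0,0,0,0,0,0.5]
    - [0,0,0,0,0,0,0.5]

```text
time_s: 28.95
position: [0.5582, 0.1532, 0.1977]
tool_rot: [[-0.243, 0.97, -0.001], [0.97, 0.243, -0.0], [0.0, -0.001, -1.0]]
ft_force: [0.8, 0.2, 0.2]
grip_width: 0.0426
gripper_force: 0.0
```

```bash
python3 - <<'E'
from h import *
s=telemetry.observe(); im=cam("wrist"); sc=cam("scene"); print(s["position"],s["ft_force"])
a=cv2.resize(im["frame"][100:300,200:440],(480,400)); b=cv2.resize(sc["frame"][130:230,310:430],(320,267))
o=np.zeros((400,800,3),np.uint8); o[:,:480]=a; o[:267,480:]=b
cv2.imwrite("pics/end.png",o[:,:,::-1])
px=np.stack(np.meshgrid(np.arange(640),np.arange(400)),-1).reshape(-1,2); P=depth(im,px); d=np.hypot(P[:,0]-.5588,P[:,1]-.1535)
m=(P[:,2]>.11)&(P[:,2]<.13)&(d<.02); print("grip top",m.sum(),np.median(P[m],0),cv2.minAreaRect(P[m,:2].astype(np.float32)*1000))
m=(d<.0145)&(P[:,2]>.07)&(P[:,2]<.09); print("collar z",np.percentile(P[m,2],[10,50,90]))
E
```

```text
[0.55817342 0.15320731 0.19770654] [0.82860158 0.18433872 0.17357565]
grip top 487 [0.5594295  0.15500685 0.12054796] ((559.8261108398438, 153.96011352539062), (11.489762306213379, 25.538267135620117), 14.106083869934082)
collar z [0.07513211 0.07657737 0.0814811 ]
```

View pics/end.png

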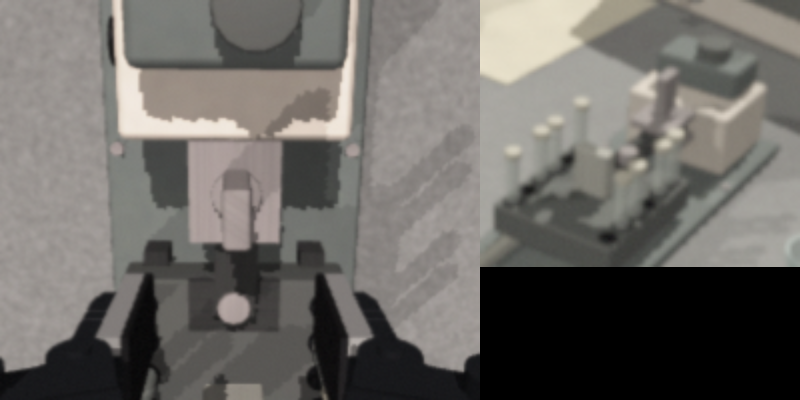

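The pin stands upright in the yoke, with its collar on the ear at crop (237,195). The grip top is at z 0.1205 against an expected 0.120. The gripper is clear, so I hand in.

```bash
python3 -c "
from rig import env; print(env.close_job())"
```

```text
the job is handed in; nothing more can be done
None
```

The tray is home on its stops, the flat-grip pin is seated through the yoke and lug with its collar on the upper ear and released, and the job is handed in after about 29 s of the 72 s; the hand-in returned no verdict.

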